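Grade the grinding balls

TASK

Draw the metal pan straight up out of its wooden nest by its bridge handle without spilling, then tip it over the rear (high) end of the ball grader so that all the balls roll down and sort themselves, the small ones into the lane under the bars and the big ones into the lane at the end. Then stand the empty pan upright on the clear bench top, not back in the nest, and let go; leave the other things on the bench where they are.

Things in the scene. Friction and masses are not known exactly. Their poses are not given: they have to be found in the camera images.
- nest: Wooden storage block fixed to the bench, 214 x 124 x 60 mm, with one open-topped pocket 174 x 84 mm (pocket floor 10 mm above the bench). Origin: centre of its underside; x is its long axis. The pan sits in the pocket with 2 mm of play on each side, its rim 6 mm below the block's top.
- pan_grip (a point): Centre of the pan's handle, a plate bridging the pan crosswise: 10 mm thick (x), 76 mm wide (y), 40 mm high, on uprights at the sides. Grip it across its 10 mm, fingers in front and behind. It is all that stands out of the pocket. This point is 84 mm above the pan's underside, 15 mm behind its middle; the plate spans heights 64 to 104 mm, the big balls reach 50 mm. x: to the spout, z: up.
- pan_base (a point): Centre of the underside of the loose sheet-metal pan, 170 mm long (x, open spout end at +x), 80 mm wide, walls 44 mm high at sides and rear; same axes as the handle. The 4 mm floor rises at 20 degrees over its front 50 mm, so balls stay in while the pan is about level and all roll out when the spout is tipped down 40 to 45 degrees. Pan 0.25 kg, with balls 0.55 kg.
- pan_spout (a point): Middle of the pan's spout edge: 85 mm ahead (+x) of the pan's middle, 20 mm above its underside; so 100 mm ahead of and 64 mm below the handle's centre.
- grader: Open plywood ball grader fixed to the bench, 380 mm long (x, downhill to +x), 170 wide (154 inside). Origin: centre of its underside. At the rear (-x) a landing board slopes from 109 to 98 mm high (x -182 to -100 mm), then four steel bars with 36 mm gaps slope on (to x +90 mm) over the small-ball lane. End lane for big balls: x +94 to +182 mm, behind an end wall 112 mm high.
- grader_mouth (a point): Aiming point for the spout: over the landing board at the grader's rear (high) end, 150 mm behind the grader's middle, 118 mm above the bench. It is level with the top of the rear wall, whose outer face is 40 mm behind it; side cheeks 145 mm high stand 60 mm to either side. Axes as the grader's, x downhill.
- ball_big_1_center (a point): Centre of a big white ceramic grinding ball, 46 mm across, lying loose in the pan at the start. Too big to fall between the bars.
- ball_big_2_center (a point): Centre of a big white ceramic grinding ball, 46 mm across, lying loose in the pan at the start. Too big to fall between the bars.
- ball_small_1_center (a point): Centre of a small white ceramic grinding ball, 28 mm across, lying loose in the pan at the start. Falls between the bars.
- ball_small_2_center (a point): Centre of a small white ceramic grinding ball, 28 mm across, lying loose in the pan at the start. Falls between the bars.
- jar_3: Bystander: glaze jar with ribbed screw cap, 66 mm across, 95 mm tall. Origin: centre of its underside.
- spray_bottle: Bystander: white trigger spray bottle with a red head, 165 mm tall. Origin: centre of its underside.
- tin: Bystander: flat round tin, 70 mm across, 54 mm tall. Origin: centre of its underside.
- packing_block: Bystander: plain brown block, 35 x 90 x 30 mm. Origin: centre of its underside.

How it is judged (in metres and radians):
On the way, in this order (a step that is already met when the one before it is completed fails the run):
1. the pan is lifted clear of the nest, about level, with all four balls in it (height (world z) of pan_base above 0.066 m and angle between pan_base's own z axis and vertical below 0.3 rad and x of ball_big_1_center in the frame of pan_base between -0.085 and 0.09 m and y of ball_big_1_center in the frame of pan_base between -0.04 and 0.04 m and z of ball_big_1_center in the frame of pan_base between 0 and 0.05 m and x of ball_big_2_center in the frame of pan_base between -0.085 and 0.09 m and y of ball_big_2_center in the frame of pan_base between -0.04 and 0.04 m and z of ball_big_2_center in the frame of pan_base between 0 and 0.05 m and x of ball_small_1_center in the frame of pan_base between -0.085 and 0.09 m and y of ball_small_1_center in the frame of pan_base between -0.04 and 0.04 m and z of ball_small_1_center in the frame of pan_base between 0 and 0.05 m and x of ball_small_2_center in the frame of pan_base between -0.085 and 0.09 m and y of ball_small_2_center in the frame of pan_base between -0.04 and 0.04 m and z of ball_small_2_center in the frame of pan_base between 0 and 0.05 m), for 0.1 s.
2. the pan is tipped (more than 25 degrees) with its spout over the grader's rear end (angle between pan_base's own z axis and vertical above 0.44 rad and horizontal distance between pan_spout and grader_mouth below 0.08 m), for 0.1 s.
3. both small balls lie in the lane under the bars and both big balls in the end lane (y of ball_big_1_center in the frame of grader between -0.078 and 0.078 m and z of ball_big_1_center in the frame of grader between 0 and 0.065 m and x of ball_big_1_center in the frame of grader between 0.094 and 0.183 m and y of ball_big_2_center in the frame of grader between -0.078 and 0.078 m and z of ball_big_2_center in the frame of grader between 0 and 0.065 m and x of ball_big_2_center in the frame of grader between 0.094 and 0.183 m and y of ball_small_1_center in the frame of grader between -0.078 and 0.078 m and z of ball_small_1_center in the frame of grader between 0 and 0.05 m and x of ball_small_1_center in the frame of grader between -0.183 and 0.09 m and y of ball_small_2_center in the frame of grader between -0.078 and 0.078 m and z of ball_small_2_center in the frame of grader between 0 and 0.05 m and x of ball_small_2_center in the frame of grader between -0.183 and 0.09 m), for 0.2 s.
At the end, for the whole second after the job is handed in: Both small balls lie in the lane under the bars (below the bars), both big balls in the end lane of the grader; the empty pan stands upright (within 7 degrees) on the bench top itself (underside within 5 mm of it), at rest and let go (all of step 3 and angle between pan_base's own z axis and vertical below 0.12 rad and height (world z) of pan_base between -0.005 and 0.005 m and linear speed of pan below 0.02 m/s); the robot touches nothing.
It fails at once if the jar is pushed more than 30 mm away or tipped over (distance of jar_3 from where it was at the start of the episode above 0.03 m or angle between jar_3's own z axis and vertical above 0.5 rad).
It fails at once if the spray bottle is pushed more than 30 mm away or tipped over (distance of spray_bottle from where it was at the start of the episode above 0.03 m or angle between spray_bottle's own z axis and vertical above 0.5 rad).
It fails at once if the tin is pushed more than 30 mm away or tipped over (distance of tin from where it was at the start of the episode above 0.03 m or angle between tin's own z axis and vertical above 0.5 rad).
It fails at once if the packing block is pushed more than 30 mm away or tipped over (distance of packing_block from where it was at the start of the episode above 0.03 m or angle between packing_block's own z axis and vertical above 0.5 rad).
It also fails if it takes over 51 s, if anything falls off the work surface, if the arm or the gripper's body presses on something with over 40 N, if the wrist force passes 120 N, or if a joint passes its speed limit or range.

ROBOT

A 6-joint arm with a two-finger parallel gripper is mounted at the origin on a cart in front of the work surface, level with it; the furniture and walls round the work are solid. World frame = base frame: x ahead of the robot, y to its left, z up, the work surface at z = 0. Lengths are in mm, angles in degrees, forces in N, time in s.
With the tool pointing down it reaches from about 325 to 925 mm from the base axis. Payload 3.1 kg.
Tool frame: the origin (TCP) lies at the very end of the fingers, on their centre line; the grasp point (between the pads) lies grasp_offset behind it (grasp_offset is the distance from the TCP to the grasp point, in mm); z points along the fingers, y is the line along which they close (so a half turn about z gives the same grasp; the last joint's range is limited). The gripper opens to 85 mm and grips with 20 to 120 N. Pads are 22 mm wide; open, the fingers measure 114 mm over their backs; the gripper's body (76 mm by 85 mm) begins 54 mm behind the grasp point. The pads swing forward as they close: fully open they stand 13 mm farther back than shut.
Start: joints at [-71.116, 12.427, 92.441, -0, 75.132, -6.429], TCP at [267.251, -564.992, 231.3] pointing down, gripper open.
Joint ranges: [-157.48, 157.48], [-44.54, 120.13], [17.64, 146.25], [-64.5, 244.5], [7.68, 150.69], [-147.95, 147.95]. Speed limits (degrees/s): [159.86, 159.86, 180, 180, 180, 180].

INTERFACE

Orientations are given as [roll, pitch, yaw] about the fixed x, y, z axes, in that order (R = Rz(yaw) Ry(pitch) Rx(roll)).
In Python, from station import * gives the robot as it stands. Calls block until the motion is done:
- goto(position, orientation): joint-space move of the TCP to a pose.
- move_l(position, attitude=None, speed=150): straight line of the TCP; attitude=None keeps the orientation; speed is the mean speed in mm/s.
- move_j(angles): joint-space move.
- grip(opening, squeeze=None): finger opening in mm; squeeze is the grip in N (None keeps the last); returns when the fingers have stopped.
- wait(seconds).
- solve_ik(position, orientation): joint angles nearest the present ones, or None.
- get_obs(): the state.
- get_image(name): name is "scene" or "top" or "wrist"; returns the picture (420x560x3 uint8, red, green, blue); there is no depth.
- get_calibration(name): a dict with "fx", "fy", "cx", "cy" (pixels), "R" (3x3) and "t" (3): a world point X has camera coordinates R X + t; the wrist camera has in their place "mount" (4x4, takes a point from camera to tool coordinates, whose origin is the TCP and whose axes are the flange's). Camera axes: x right, y down, z forward; pixel columns grow to the right and rows downward; lengths in mm; the calibration is good to about 2 mm. A picture is of the moment at which its call begins: read the wrist's pose just before it. get_calibration takes no time and is no camera call.
A pose or a line that the arm cannot do raises Unreachable and nothing moves.
- sign_off(): hands the job in; it is judged then, once.
Trained networks look in the newest picture that a camera, given by its name, has taken for a name from the list of things; names that differ only in an ending like _2 or _b are one class to them, and where a whole thing is asked for, a point or a joint stands for the part that bears it (a point fixed in the world has none). Each returns a list of dicts, best first, with "score" (0 to 1); they miss things now and then, are a little off and sometimes report something else, mostly with a low value. They report only what shows in the picture. A call takes as long as a camera call.
- spot_in(name, camera): "extent" ([centre column, centre row, width, height] in pixels, round what is visible of it).
- regions_of(name, camera): "region" (420x560 bool, what is visible of it) and "extent" ([centre column, centre row, width, height] in pixels, round what is visible of it).
The state is a dict: "t": time; "joint_pos": joint angles; "qvel": joint speeds; "effort": joint torques, N m; "tcp_pos": TCP position; "ee_rot": TCP orientation; "wrist_force": force on the tool from outside, world axes, zero at the start; "moment": the same for the moment, N m; "grip_width": finger opening in mm; "grip_force": force on a finger pad.
Only numpy, scipy, OpenCV 4.12 (cv2) and the standard library are available. Lean on these libraries where they do the work, as an engineer would, in place of code of your own. Each camera call takes 0.05 s, during which the arm holds its last target. There are 200 camera calls.

## Working session

There is one attempt and no reset: what is moved stays moved. The work goes in short steps, each a Python script; the robot and the scene stay as the last script left them, time stands still between calls to the robot, and variables do not carry over. Pictures are saved under pics/ and viewed, at most 10 in all, crops included, and the job is handed in when it is done.

```bash
ls; mkdir -p pics; python3 - <<'E'
from station import *
import cv2,numpy as np
o=get_obs();print(o['t'],o['tcp_pos'],o['ee_rot'],grasp_offset if 'grasp_offset' in globals() else None)
for n in ['scene','top']:
    im=get_image(n);cv2.imwrite(f'pics/{n}0.png',im[:,:,::-1])
    c=get_calibration(n);print(n,{k:np.round(v,3).tolist() for k,v in c.items()})
    for k in ['nest','pan_grip','grader','jar_3','spray_bottle','tin','packing_block','ball_big_1_center']:
        print(k,[(round(d['score'],2),np.round(d['extent']).tolist()) for d in spot_in(k,n)[:3]])
print(get_obs()['t'])
E
```

```text
pics
0.0 [ 266.95475655 -564.2158586   229.95074943] [-1.79861472e+02 -1.36220396e-02  2.53116402e+01] 18.700000000000003
scene {'fx': 383.307, 'fy': 383.307, 'cx': 283.931, 'cy': 214.387, 'R': [[-0.87, -0.493, 0.006], [-0.301, 0.521, -0.799], [0.39, -0.697, -0.601]], 't': [475.029, 287.219, 835.83]}
nest [(0.7, [294.0, 224.0, 83.0, 51.0])]
pan_grip [(0.97, [295.0, 218.0, 50.0, 43.0])]
grader [(0.62, [257.0, 325.0, 176.0, 189.0])]
jar_3 [(0.68, [178.0, 261.0, 27.0, 39.0])]
spray_bottle [(0.88, [150.0, 271.0, 45.0, 53.0])]
tin [(0.84, [214.0, 257.0, 26.0, 37.0])]
packing_block [(0.5, [308.0, 177.0, 11.0, 18.0])]
ball_big_1_center [(0.45, [311.0, 220.0, 9.0, 5.0]), (0.19, [178.0, 260.0, 31.0, 42.0])]
top {'fx': 483.727, 'fy': 483.727, 'cx': 278.706, 'cy': 200.929, 'R': [[0.15, -0.989, 0.002], [-0.955, -0.146, -0.257], [0.254, 0.037, -0.966]], 't': [-155.241, 597.778, 1340.279]}
nest [(0.58, [289.0, 222.0, 78.0, 64.0])]
pan_grip [(0.62, [290.0, 221.0, 64.0, 44.0])]
grader [(0.89, [164.0, 243.0, 152.0, 90.0]), (0.67, [305.0, 229.0, 14.0, 14.0])]
jar_3 [(0.62, [206.0, 150.0, 22.0, 28.0]), (0.28, [163.0, 242.0, 148.0, 90.0])]
spray_bottle [(0.87, [177.0, 139.0, 31.0, 38.0]), (0.71, [165.0, 242.0, 144.0, 88.0])]
tin []
packing_block [(0.85, [391.0, 206.0, 31.0, 23.0])]
ball_big_1_center [(0.57, [306.0, 231.0, 17.0, 16.0])]
0.9
```

```bash
cd pics; python3 -c "
import cv2
a=cv2.imread('top0.png');cv2.imwrite('top0c.png',cv2.resize(a[100:320,60:440],(800,463),interpolation=cv2.INTER_CUBIC))
a=cv2.imread('scene0.png');cv2.imwrite('scene0c.png',cv2.resize(a[140:420,120:400],(600,600),interpolation=cv2.INTER_CUBIC))"
```

```text
(no output)
```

View pics/top0c.png

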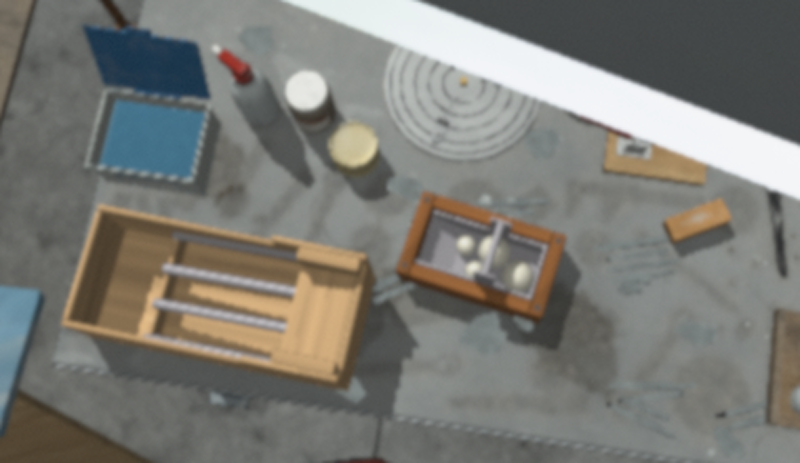

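View pics/scene0c.png

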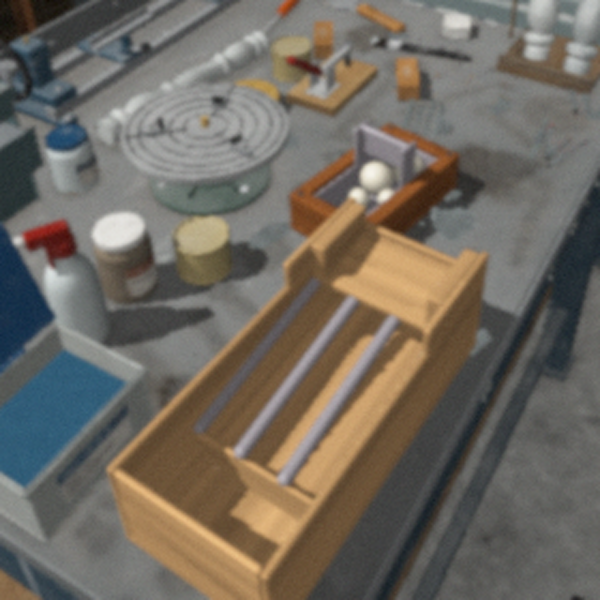

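The top view shows the nest (crop corners (425,192), (565,235), (543,318), (398,272)) with its handle right of centre, so the spout points left towards the grader. The grader's rear is at its right end, near (330,320). The scene view agrees, with the handle near (383,150) and the balls in front of it.

```bash
cat > h.py <<'E'
from station import *
import cv2,numpy as np
from scipy.spatial.transform import Rotation as Ro
def cam(n):
    c=get_calibration(n);K=np.array([[c['fx'],0,c['cx']],[0,c['fy'],c['cy']],[0,0,1]])
    if 'R' in c: return K,np.array(c['R']),np.array(c['t'])
    o=get_obs();T=np.eye(4);T[:3,:3]=Ro.from_euler('xyz',o['ee_rot'],degrees=True).as_matrix();T[:3,3]=o['tcp_pos']
    M=np.linalg.inv(T@np.array(c['mount']));return K,M[:3,:3],M[:3,3]
def onplane(c,uv,z):
    K,R,t=c;d=R.T@np.linalg.inv(K)@np.array([uv[0],uv[1],1.]);C=-R.T@t
    return C+d*(z-C[2])/d[2]
def proj(c,X):
    K,R,t=c;p=(K@(R@np.asarray(X).T+t[:,None])).T;return p[:,:2]/p[:,2:]
def snap(n,f):
    c=cam(n);im=get_image(n);cv2.imwrite(f'pics/{f}.png',im[:,:,::-1]);return c,im
E
python3 - <<'E'
from h import *
c=cam('top')
f=lambda p:(p[0]/2.105+60-.25,p[1]/2.105+100-.25)
N=[onplane(c,f(p),60) for p in [(425,192),(565,235),(543,318),(398,272)]]
print(np.round(N,0),np.mean(N,0))
x=(N[0]+N[3]-N[1]-N[2]);print('yaw',np.degrees(np.arctan2(x[1],x[0])),np.linalg.norm(x)/2,np.linalg.norm(N[0]-N[3]))
G=[onplane(c,f(p),z) for p,z in [((100,206),112),((65,328),112),((373,262),118),((340,386),118)]]
print(np.round(G,0),np.mean(G,0))
x=G[0]+G[1]-G[2]-G[3];print('yaw',np.degrees(np.arctan2(x[1],x[0])),np.linalg.norm(x)/2,np.linalg.norm(G[0]-G[1]))
for p,z in [((308,90),95),((353,145),54),((698,221),30),((250,100),60)]: print(onplane(c,f(p),z))
print(np.round(get_calibration('wrist')['mount'],2), get_calibration('wrist')['fx'])
E
```

```text
[[ 642.   -8.   60.]
 [ 610. -212.   60.]
 [ 488. -197.   60.]
 [ 522.   11.   60.]] [ 565.48873332 -101.52138874   60.        ]
yaw 80.90298817654127 208.58776809889076 121.33958189166081
[[541. 422. 112.]
 [372. 428. 112.]
 [519.  41. 118.]
 [351.  55. 118.]] [445.85791699 236.27044531 115.        ]
yaw 86.77710622972783 377.65087437311774 169.59313321123736
[756.0234328 177.7870409  95.       ]
[697.62702233 106.52516466  54.        ]
[ 666.62048183 -400.99797946   30.        ]
[741.01714381 265.80515514  60.        ]
[[   0.     -0.95   -0.3    76.63]
 [   1.      0.      0.     -0.17]
 [  -0.     -0.3     0.95 -143.25]
 [   0.      0.      0.      1.  ]] 317.751643436121
```

```bash
python3 - <<'E'
from h import *
for yaw in (-9,171):
  a=np.radians(81);u=np.array([np.cos(a),np.sin(a),0])
  for p,tilt in [([565-2,-116,75],0),([565,-116,300],0),([440,0,300],0),([440,60,260],45),([440,60,260],50),([530,-330,65],0)]:
    # tilt about pan y: pan R
    P=Ro.from_euler('ZY',[87 if p[0]==440 else 81,tilt],degrees=True)
    T=P*Ro.from_euler('ZX',[-90 if yaw==-9 else 90,180],degrees=True)
    q=solve_ik(p,T.as_euler('xyz',degrees=True).tolist());print(yaw,p,tilt,None if q is None else np.round(q))
E
```

```text
-9 [563, -116, 75] 0 [-19.  17. 105.  -0.  58.  80.]
-9 [565, -116, 300] 0 [-19.   4.  95.  -0.  81.  80.]
-9 [440, 0, 300] 0 [ -9. -14. 111.  -0.  83.  84.]
-9 [440, 60, 260] 45 [ 24.   4. 109. -39.  91. 125.]
-9 [440, 60, 260] 50 [ 25.   7. 108. -42.  94. 127.]
-9 [530, -330, 65] 0 [-38.  23.  99.  -0.  59.  61.]
171 [563, -116, 75] 0 [ -19.   17.  105.    0.   58. -100.]
171 [565, -116, 300] 0 [ -19.    4.   95.    0.   81. -100.]
171 [440, 0, 300] 0 [ -9. -14. 111.   0.  83. -96.]
171 [440, 60, 260] 45 [ 24.   4. 109. -39.  91. -55.]
171 [440, 60, 260] 50 [ 25.   7. 108. -42.  94. -53.]
171 [530, -330, 65] 0 [ -38.   23.   99.    0.   59. -119.]
```

```bash
python3 - <<'E'
from h import *
goto([560,-130,330],[180,0,171]);
for i,p in enumerate([[560,-130,330],[540,-60,300]]):
    if i: move_l(p,speed=250)
    c,im=snap('wrist',f'w{i}')
    np.savez(f'w{i}.npz',K=c[0],R=c[1],t=c[2])
    for n in ['nest','pan_grip','pan_base','ball_big_1_center','ball_small_1_center','grader']:
        for d in regions_of(n,'wrist')[:4]:
            m=d['region'];r=cv2.minAreaRect(np.argwhere(m)[:,::-1].astype(np.float32)) if m.any() else None
            print(i,n,round(d['score'],2),np.round(d['extent']),r)
# grader view
move_l([470,120,380],speed=250);c,im=snap('wrist','w2');np.savez('w2.npz',K=c[0],R=c[1],t=c[2])
print(get_obs()['t'])
w=cv2.hconcat([cv2.imread(f'pics/w{i}.png') for i in (0,1)])
E
```

```text
0 nest 0.79 [304. 165. 171.  92.] ((304.5, 165.5), (95.0, 169.0), 90.0)
0 pan_base 0.59 [303. 173. 131.  79.] ((303.4541320800781, 172.9368133544922), (130.015380859375, 74.75650024414062), 0.8951737284660339)
0 pan_base 0.38 [305. 166. 169.  96.] ((304.0412902832031, 165.3623809814453), (169.18272399902344, 96.18904113769531), 0.7538484334945679)
0 ball_big_1_center 0.67 [306. 152.  21.  17.] ((306.57080078125, 151.1273651123047), (13.598000526428223, 18.940074920654297), 60.945396423339844)
0 ball_small_1_center 0.49 [306. 152.  19.  23.] ((306.5, 150.0), (18.0, 15.0), 90.0)
0 ball_small_1_center 0.36 [455. 232.  66.  56.] ((452.6492004394531, 229.33425903320312), (62.95701217651367, 50.9156494140625), 41.987213134765625)
0 grader 0.67 [480.  61. 161. 122.] ((478.99993896484375, 58.99999237060547), (117.99998474121094, 159.99996948242188), 90.0)
1 pan_grip 0.91 [251. 205. 138.  79.] ((250.5, 204.0), (80.0, 137.0), 90.0)
1 pan_base 0.6 [250. 206. 136.  86.] ((250.5, 204.5), (135.0, 81.0), 0.0)
1 pan_base 0.31 [210. 184.  38.  36.] ((208.5, 184.5), (33.0, 35.0), 90.0)
1 ball_big_1_center 0.83 [209. 186.  37.  35.] ((208.0, 184.5), (33.0, 34.0), 90.0)
1 ball_small_1_center 0.8 [256. 180.  24.  18.] ((255.5, 177.5), (17.0, 19.0), 90.0)
1 grader 0.61 [456.  78. 208. 157.] ((455.0, 77.0), (154.0, 208.0), 90.0)
5.025
```

View pics/w0.png

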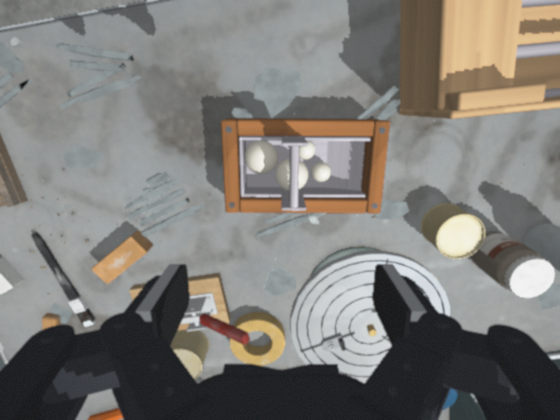

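View pics/w1.png

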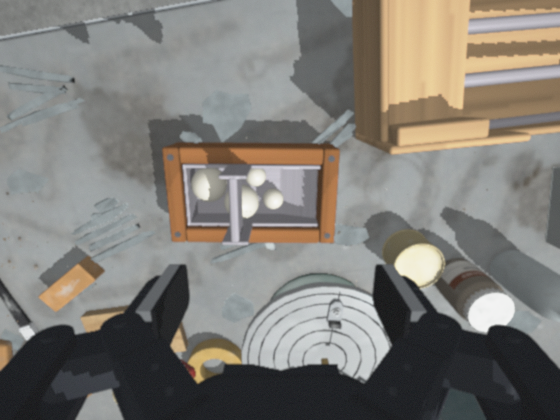

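View pics/w2.png

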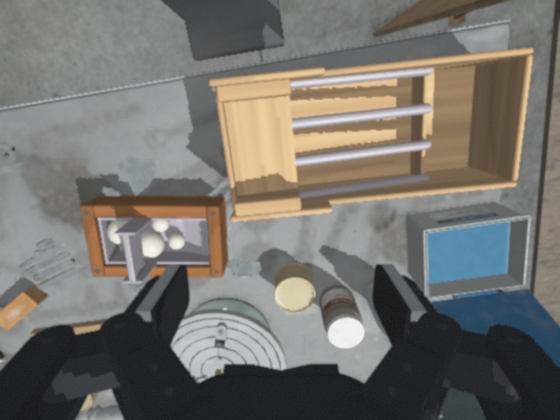

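The wrist views show the nest (w0 corners about (223,121), (390,121), (382,213), (225,213)), the handle plate near (294,176), two big and two small balls. The grader's cheek corners in w2 are near (212,82) and (233,219), and its end wall corners near (530,52) and (516,186). I will fit the models to these.

```bash
cat > fit.py <<'E'
from h import *
from scipy.optimize import minimize,least_squares
ld=lambda i:tuple(np.load(f'w{i}.npz')[k] for k in 'KRt')
V=[(ld(0),cv2.imread('pics/w0.png'),(200,100,420,230)),(ld(1),cv2.imread('pics/w1.png'),(140,125,350,260)),(ld(2),cv2.imread('pics/w2.png'),(70,180,229,290)),(cam('top'),cv2.imread('pics/top0.png'),(240,180,340,260))]
M=[]
for c,im,(a,b,d,e) in V:
    h=cv2.cvtColor(im,cv2.COLOR_BGR2HSV);m=((h[...,1]>130)&(h[...,0]<20)).astype(np.uint8)
    k=np.zeros_like(m);k[b:e,a:d]=m[b:e,a:d];k=cv2.morphologyEx(k,cv2.MORPH_OPEN,np.ones((3,3)))
    n,l,s,_=cv2.connectedComponentsWithStats(k);k=(l==1+np.argmax(s[1:,4]))
    z=np.zeros_like(m);cv2.fillPoly(z,[cv2.convexHull(np.argwhere(k)[:,::-1].astype(np.int32))],1);M.append(z)
def cost(p,vs,full=False):
    x,y,yaw,H=p;r=np.radians(yaw);B=np.array([[sx*107,sy*62,zz] for sx in(-1,1) for sy in(-1,1) for zz in(0,H)])
    X=B@np.array([[np.cos(r),np.sin(r),0],[-np.sin(r),np.cos(r),0],[0,0,1]])+[x,y,0];o=[]
    for i in vs:
        u=proj(V[i][0],X).astype(np.float32);z=np.zeros(M[i].shape,np.uint8)
        cv2.fillConvexPoly(z,np.round(cv2.convexHull(u)*16).astype(np.int32),1,shift=4)
        o.append((z&M[i]).sum()/(z|M[i]).sum())
    return o if full else -np.mean(o)
for vs in ([0],[1],[0,1],[3],[0,1,3]):
    best=min((minimize(cost,[565+dx,-101+dy,81,60],(vs,),method='Nelder-Mead',options=dict(initial_simplex=np.array([[565+dx,-101+dy,81,60]]*5)+np.vstack([np.zeros(4),np.diag([8,8,4,8])]))) for dx in(-4,4) for dy in(-4,4)),key=lambda r:r.fun)
    print(vs,np.round(best.x,1),np.round(cost(best.x,vs,True),3))
# handle: image-clicked ends of the top edge centre line in w0,w1 -> triangulate
def tri(obs):
    f=lambda X:np.concatenate([proj(ld(i),[X])[0]-uv for i,uv in obs]);s=least_squares(f,[565,-110,110]);return s.x,np.abs(s.fun).max()
print('big ball near',tri([(0,(260,156)),(1,(208,184.5))]))
# grader
Gc=[(2,(212,82),(-190,85,145)),(2,(233,219),(-190,-85,145)),(2,(530,52),(190,85,112)),(2,(516,186),(190,-85,112)),(1,(361,142),(-190,-85,145)),(0,(402,113),(-190,-85,145))]
def g(p):
    r=np.radians(p[2]);A=np.array([[np.cos(r),-np.sin(r),0],[np.sin(r),np.cos(r),0],[0,0,1]])
    return np.concatenate([proj(ld(i),[A@np.array(b)+[p[0],p[1],0]])[0]-uv for i,uv,b in Gc])
for nm in (8,12):
  s=least_squares(lambda p:g(p)[:nm],[446,236,87]);print('grader',np.round(s.x,1),np.round(s.fun.reshape(-1,2),1).tolist())
# zoom for handle
z=[cv2.resize(cv2.imread('pics/w%d.png'%i)[b:b+110,a:a+200],(800,440),interpolation=cv2.INTER_CUBIC)[:, :] for i,a,b in((0,215,110),(1,155,140))]
cv2.imwrite('pics/hz.png',cv2.resize(cv2.vconcat(z),(545,600)))
E
python3 fit.py
```

```text
[0] [567.8 -99.9  80.9  45.8] [0.985]
[1] [ 570.  -103.3   81.1   44.5] [0.978]
[0, 1] [ 567.6 -101.1   81.    49.9] [0.981 0.966]
[3] [572.8 -96.4  79.8  -1.8] [0.747]
[0, 1, 3] [ 568.6 -101.6   80.8   45.8] [0.976 0.966 0.69 ]
big ball near (array([ 543.72409495, -156.01440059,   41.32438973]), np.float64(0.6756376678448248))
grader [450.5 241.1  86.5] [[-3.5, -1.7], [-2.6, 4.5], [5.4, -2.7], [0.8, 3.4]]
grader [446.7 226.6  84.7] [[-15.6, -9.1], [-17.2, -0.8], [-5.5, 1.2], [-12.8, 6.7], [9.9, 6.9], [31.0, 0.3]]
```

View pics/hz.png

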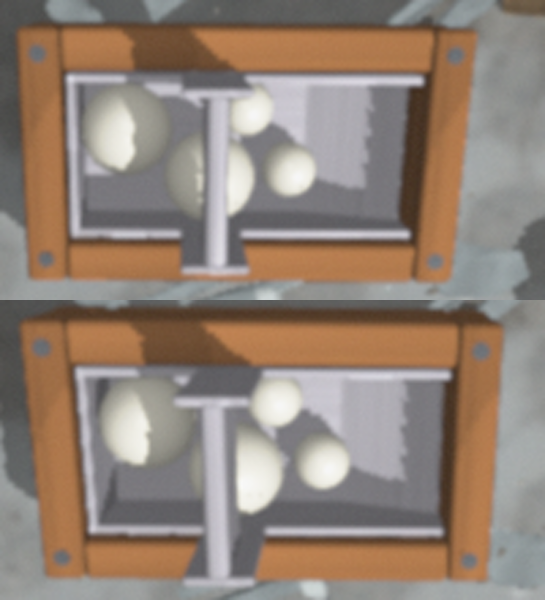

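```bash
cat > f2.py <<'E'
exec(open('fit.py').read().split('for vs in')[0])
def tri(obs):
    f=lambda X:np.concatenate([proj(ld(i),[X])[0]-uv for i,uv in obs]);s=least_squares(f,[565,-110,110]);return np.round(s.x,1),np.round(np.abs(s.fun).max(),1)
a,b=tri([(0,(294.3,143.8)),(1,(234.3,177.4))]),tri([(0,(293.5,208.4)),(1,(235.2,242.8))])
print('handle top ends',a,b)
# nest screws: triangulate
S0=[(38,53),(456,55),(435,262),(47,259)];S1=[(41,347),(480,351),(468,560),(61,557)]
S=[tri([(0,(215+p[0]/2.725,110+p[1]/2.725)),(1,(155+q[0]/2.725,140+(q[1]-300)/2.725))]) for p,q in zip(S0,S1)]
print('screws',S);N=np.array([s[0] for s in S]);x=N[1]+N[2]-N[0]-N[3];print('mean',N.mean(0),np.degrees(np.arctan2(x[1],x[0])))
m=min((minimize(lambda p:cost([*p,60],[0,1]),[567+d,-101-d,81],method='Nelder-Mead',options=dict(initial_simplex=np.array([[567+d,-101-d,81]]*4)+np.vstack([np.zeros(3),np.diag([8,8,4])]))) for d in(-4,0,4)),key=lambda r:r.fun);print('H=60',m.x,m.fun)
Gc=[(2,(212,82),(-190,85,145)),(2,(233,219),(-190,-85,145)),(2,(530,52),(190,85,112)),(2,(516,186),(190,-85,112)),(1,(361,137),(-190,-85,0)),(0,(402,113),(-190,-85,0))]
def g(p):
    r=np.radians(p[2]);A=np.array([[np.cos(r),-np.sin(r),0],[np.sin(r),np.cos(r),0],[0,0,1]])
    return np.concatenate([proj(ld(i),[A@np.array(b)+[p[0],p[1],0]])[0]-uv for i,uv,b in Gc])
s=least_squares(g,[446,236,87]);print('grader',np.round(s.x,1),np.round(s.fun.reshape(-1,2),1).tolist())
for sy in (85,60): 
  r=np.radians(s.x[2]);A=np.array([[np.cos(r),-np.sin(r),0],[np.sin(r),np.cos(r),0],[0,0,1]])
o=cv2.resize(V[2][1],None,fx=1,fy=1)
E
python3 f2.py
```

```text
handle top ends (array([ 527.6, -109.2,  103.9]), np.float64(0.9)) (array([ 601.2, -121.5,  111.6]), np.float64(0.2))
screws [(array([ 500.6, -187. ,   63.8]), np.float64(0.1)), (array([531.7,   2.6,  65.3]), np.float64(0.1)), (array([630.8, -13.1,  61.8]), np.float64(0.3)), (array([ 598.2, -202.9,   64.8]), np.float64(0.2))]
mean [ 565.325 -100.1     63.925] 80.46912170203129
H=60 [ 567.73608699 -101.26829498   81.1102213 ] -0.9311136572894911
grader [449.7 243.   86.4] [[-1.9, -3.2], [-1.4, 3.4], [7.2, -3.5], [2.2, 2.8], [-4.8, 2.4], [-2.2, 2.1]]
```

```bash
cat >> h.py <<'E'
GO=18.7
def tool(grip,yaw,tilt=0,up=2):
    """TCP pose for pan_grip at grip, pan heading yaw, spout tipped down by tilt; grasped `up` mm above pan_grip"""
    P=Ro.from_euler('ZY',[yaw,tilt],degrees=True);T=P*Ro.from_euler('ZX',[90,180],degrees=True)
    return (np.array(grip)+P.apply([0,0,up-GO])).tolist(),T.as_euler('xyz',degrees=True).tolist()
def at_spout(s,yaw,tilt): # grip point for spout position
    return np.array(s)-Ro.from_euler('ZY',[yaw,tilt],degrees=True).apply([100,0,-64])
def rep(s):
    o=get_obs();print(s,round(o['t'],2),np.round(o['tcp_pos'],1),np.round(o['ee_rot'],1),'F',np.round(o['wrist_force'],1),'grip',round(o['grip_width'],1),np.round(o['grip_force'],1))
E
python3 - <<'E'
from h import *
G=[564,-115.3,94];Y=80.7
p,r=tool([G[0],G[1],200],Y);goto(p,r)
p,r=tool([G[0],G[1],125],Y);move_l(p,r,150);rep('pre')
p,r=tool(G,Y);move_l(p,r,60);rep('down')
grip(0,80);rep('closed')
E
```

```text
pre 6.89 [ 564.9 -115.   109.3] [-1.800e+02  1.000e-01  1.707e+02] F [ 0.4  0.3 -0.4] grip 85.3 0.0
down 7.56 [ 563.9 -115.3   76.9] [180.   -0.  170.7] F [ 0.3 -0.5 -0.3] grip 85.1 0.0
closed 8.23 [ 564.2 -115.5   77.6] [-180.     0.   170.7] F [ 0.3 -1.   0.9] grip 9.2 78.6
```

Grip width is 9.2 mm at 79 N, as expected for the 10 mm handle. I lift next, then check.

```bash
python3 - <<'E'
from h import *
p=get_obs()['tcp_pos'];x,y,z=p
move_l([x,y,z+15],speed=30);rep('a')
move_l([x,y,z+70],speed=60);rep('b')
move_l([x,y,z+130],speed=90);rep('c')
for n,i in (('scene','sc1'),('top','t1')): snap(n,i)
a=cv2.imread('pics/sc1.png')[130:330,200:400];b=cv2.imread('pics/t1.png')[160:290,240:370]
cv2.imwrite('pics/lift.png',cv2.hconcat([cv2.resize(a,(400,400)),cv2.resize(b,(400,400))]))
Y=86.5
for t in (0,15,30,45,50):
    q=solve_ik(*tool(at_spout([440,92,150 if t<30 else 138],Y,t),Y,t));print(t,None if q is None else np.round(q))
E
```

```text
a 8.89 [ 564.1 -115.4   92.5] [180.   -0.  170.7] F [-0.1 -0.1 -5.5] grip 9.0 77.8
b 9.96 [ 563.7 -115.3  146.9] [ 1.800e+02 -1.000e-01  1.707e+02] F [-0.3  0.2 -5.5] grip 8.9 77.8
c 10.78 [ 563.7 -115.3  207. ] [ 1.800e+02 -1.000e-01  1.707e+02] F [-0.4  0.2 -5.1] grip 9.1 77.8
0 [-10. -10. 119.   0.  71. -97.]
15 [  2.  -9. 117. -16.  74. -80.]
30 [ 14.  -3. 114. -29.  80. -65.]
45 [ 23.   5. 110. -39.  90. -54.]
50 [ 26.   8. 108. -42.  93. -51.]
```

View pics/lift.png

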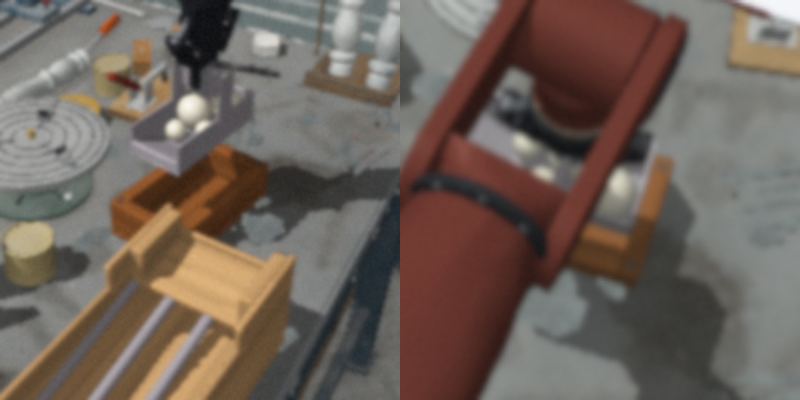

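The pan hangs level with the balls in it, and the load reads 5.5 N. I carry it over and pour.

```bash
python3 - <<'E'
from h import *
Y=86.5;S=[440,92]
p,r=tool(at_spout([*S,175],Y,0),Y);move_l(p,r,80);rep('over')
c,_=snap('scene','s2')
m=cv2.imread('pics/s2.png')
for t,z,v in ((8,152,40),(16,146,25),(22,140,20),(27,136,15),(32,134,15)):
    p,r=tool(at_spout([*S,z],Y,t),Y,t);move_l(p,r,v)
rep('32');snap('scene','s3')
for t,z,v in ((38,133,18),(44,132,18),(48,132,18)):
    p,r=tool(at_spout([*S,z],Y,t),Y,t);move_l(p,r,v)
wait(0.8);rep('48');snap('scene','s4')
cv2.imwrite('pics/pour.png',cv2.resize(cv2.hconcat([cv2.imread(f'pics/s{i}.png')[170:420,150:400] for i in(2,3,4)]),(800,267)))
E
```

```text
over 13.15 [434.1  -8.  222.3] [-180.     0.   176.5] F [ 0.4  0.2 -5. ] grip 8.9 77.9
32 16.22 [436.4  32.5 227. ] [-148.    -0.   176.5] F [-0.4 -0.8 -4.1] grip 9.0 78.1
48 19.18 [438.   60.3 238. ] [-132.    -0.   176.5] F [ 0.1  0.4 -2.3] grip 8.9 78.5
```

View pics/pour.png

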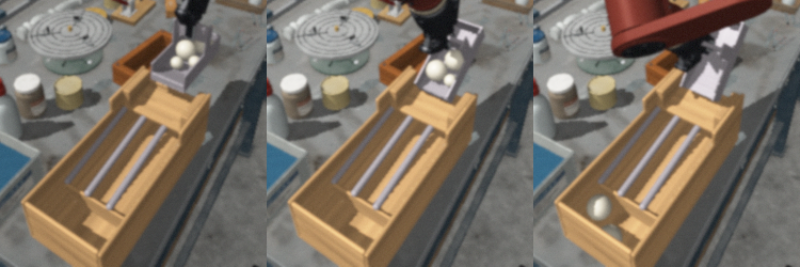

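The load has dropped to the pan's own weight (2.3 N), so it is empty, and big balls show in the end lane. I back off, then check the grader.

```bash
python3 - <<'E'
from h import *
Y=86.5
p,r=tool(at_spout([440,85,185],Y,48),Y,48);move_l(p,r,120)
p,r=tool(at_spout([450,30,190],Y,0),Y,0);move_l(p,r,120)
Y=80.7;u=np.array([np.cos(np.radians(Y)),np.sin(np.radians(Y)),0])
g=np.array([520,-330,0])-15*u
p,r=tool([530,-120,230],Y);move_l(p,r,220)
p,r=tool([g[0],g[1],190],Y);move_l(p,r,220);rep('above')
snap('scene','s5');snap('top','t5')
for k in('ball_big_1_center','ball_small_1_center'):
  for n in('scene','top'): print(k,n,[(round(d['score'],2),np.round(d['extent']).tolist()) for d in spot_in(k,n)[:5]])
a=cv2.imread('pics/s5.png')[130:420,130:400];b=cv2.imread('pics/t5.png')[150:420,70:420]
cv2.imwrite('pics/chk.png',cv2.hconcat([cv2.resize(a,(391,420)),cv2.resize(b,(409,420))]))
E
```

```text
above 22.9 [ 517.8 -343.6  173.5] [180.    0.  170.8] F [ 0.3  0.6 -2.4] grip 8.9 78.4
ball_big_1_center scene [(0.62, [204.0, 374.0, 14.0, 15.0])]
ball_big_1_center top [(0.51, [121.0, 216.0, 15.0, 16.0])]
ball_small_1_center scene [(0.53, [342.0, 168.0, 52.0, 50.0])]
ball_small_1_center top [(0.56, [149.0, 260.0, 9.0, 10.0])]
```

View pics/chk.png

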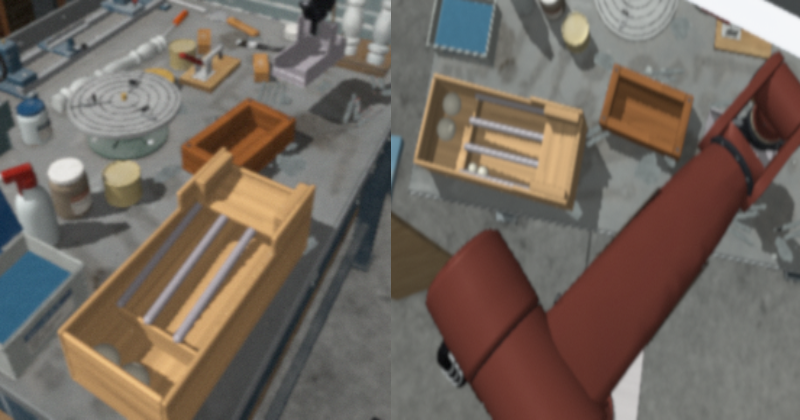

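The right half shows both big balls in the end lane (near (450,103) and (445,130)) and both small ones under the bars (near (473,168) and (482,170)). Next I set the pan down.

```bash
python3 - <<'E'
from h import *
x,y,_=get_obs()['tcp_pos']
move_l([x,y,85],speed=90);rep('85')
for z in (72,70,69,68,67.3,66.6):
    move_l([x,y,z],speed=20);o=get_obs();f=o['wrist_force'][2];print(z,round(o['tcp_pos'][2],1),round(f,1))
    if f>0: break
grip(40);wait(.2);rep('open')
grip(85);z=get_obs()['tcp_pos'][2];move_l([x,y,z+40],speed=80);move_l([x,y,z+130],speed=200);rep('up')
move_l([x-60,y+200,z+220],speed=250)
snap('scene','s6');snap('top','t6')
a=cv2.imread('pics/s6.png')[100:400,150:450];b=cv2.imread('pics/t6.png')[130:330,180:480]
cv2.imwrite('pics/end.png',cv2.hconcat([cv2.resize(a,(400,400)),cv2.resize(b,(400,267)).copy() if 0 else cv2.copyMakeBorder(cv2.resize(b,(400,267)),0,133,0,0,0)]))
rep('end')
E
```

```text
85 24.33 [ 518.6 -344.6   86. ] [-1.799e+02  1.000e-01  1.707e+02] F [ 0.4 -0.1 -2.1] grip 9.3 78.4
72 72.0 -2.7
70 69.9 -1.3
69 68.9 -2.0
68 67.9 -2.3
67.3 67.6 -1.0
66.6 67.6 4.7
open 26.98 [ 517.9 -344.    66.5] [180.   -0.  170.7] F [ 0.1 -0.2 -0.7] grip 40.3 0.0
up 28.75 [ 517.3 -343.6  195.5] [ 1.800e+02 -1.000e-01  1.707e+02] F [ 0.1  0.4 -0.2] grip 85.3 0.0
end 29.91 [ 457.6 -144.9  285.4] [ 1.800e+02 -1.000e-01  1.706e+02] F [-0.3 -0.2 -0.5] grip 85.0 0.0
```

View pics/end.png

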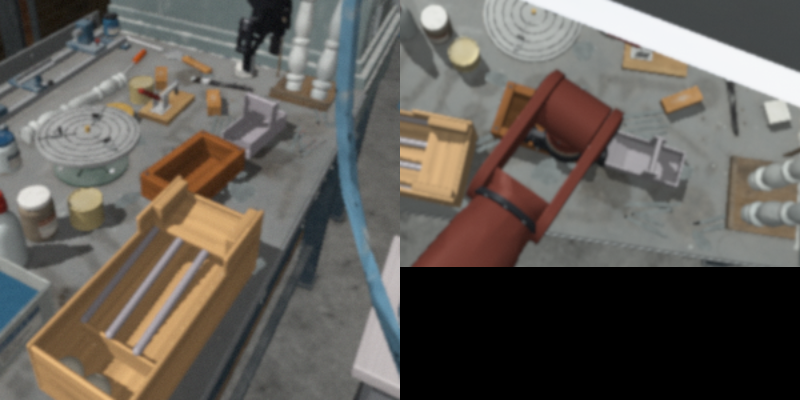

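The pan stands upright and empty on the bench at right (650,160), the arm is clear and the bystanders have not moved.

```bash
python3 -c "
from station import *
print(sign_off())"
```

```text
the job is handed in; nothing more can be done
None
```

The job is handed in: all four balls went into their lanes (two small under the bars, two big in the end lane), the empty pan stands upright on the bench, and the other things show no sign of having moved in the final pictures; `sign_off()` returned no verdict.

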